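Bring the orange-capped vial round and put it on the stirrer

ROBOT

A 6-joint arm with a two-finger parallel gripper is mounted at the origin on the work surface. World frame = base frame: x ahead of the robot, y to its left, z up, the work surface at z = 0. Lengths are in mm, angles in rad, forces in N, time in s.
With the tool pointing down it reaches from about 400 to 925 mm from the base axis. Payload 12.5 kg.
Tool frame: the origin (TCP) lies between the finger pads; the fingertips stand 14 mm ahead of it and the grasp point (between the pads) lies 5 mm behind it; x points along the fingers, y is the direction in which the jaws open and shut, and the axes are right-handed (so a half turn about x gives the same grasp; the last joint's range is limited). The gripper opens to 95 mm and grips with 3 to 60 N. Pads are 20 mm wide; open, the fingers measure 119 mm over their backs; the gripper's body (75 mm by 180 mm) begins 59 mm behind the grasp point.
Start: joints at [1.15, 0.491, 1.559, -0, 1.092, -0.106], TCP at [193.5, 594.311, 207.561] pointing down, gripper open.
Joint ranges: [-3.1, 3.1], [-0.84, 2.19], [0.05, 2.79], [-1.13, 4.28], [0.06, 2.93], [-2.69, 2.69]. Speed limits (rad/s): [2.22, 2.22, 2.79, 3.14, 3.14, 3.14].

INTERFACE

Orientations are given as [roll, pitch, yaw] about the fixed x, y, z axes, in that order (R = Rz(yaw) Ry(pitch) Rx(roll)).
In Python, from cell import env, cams gives the robot as it stands.
- The arm moves only by the tool carry_out, never from a script. Its arguments are lists of equal length, an entry for each row: "grip": the closure, from -1 (fully open) to 1 (shut); "linear": the shift along the tool's x, y, z scaled (see below), a list of three; "turn": the turn about the tool's x scaled (see below). In form: {"grip": [grip, ...], "linear": [[tx, ty, tz], ...], "turn": [turn, ...]}. A call has 1 to 5 rows; each row shifts and turns the commanded pose from where the row before left it, along the tool's axes as they then stand; what a row does not reach is not made up. The controller multiplies each number of a shift by 0.5 m and each number of a turn by 180 degrees. A row lasts 1/10 s, in which the tool goes at most 50 mm and 8.59 degrees, less where a joint would pass 70% of its speed; a pose out of reach is approached as far as the arm can. A call with a number of a shift or a turn outside -1 to 1 is refused whole. A call with a gripper value outside its range is refused whole. The fingers move at their own pace and stop on an object; the grip force is fixed at half the most. Time passes only in rows, so rows that do not move let the fingers close. It gives the time, the measured TCP pose, the force and the opening at its end, in the units of the state.
- env.state(): the state, without advancing time (a new reading comes with each control period).
- cams.read_camera(name): name is "scene" or "top"; returns the picture (420x560x3 uint8, blue, green, red); there is no depth.
- cams.camera_info(name): a dict with "fx", "fy", "cx", "cy" (pixels), "view" (4x4, takes a point from world to camera coordinates). Camera axes: x right, y down, z forward; pixel columns grow to the right and rows downward; lengths in mm; the calibration is good to about 2 mm. A picture is of the moment at which its call begins. camera_info takes no time and is no camera call.
- env.job_done(): hands the job in, once; it reports no verdict.
The state is a dict: "t": time; "joints": joint angles; "qvel": joint speeds; "tau": joint torques, N m; "eef_pos": TCP position; "tcp_rot": TCP orientation; "ft_force": force on the tool from outside, world axes, zero at the start; "moment": the same for the moment, N m; "opening": opening from 0.0 (shut) to 1.0 (fully open).
Only numpy, scipy, OpenCV 4.12 (cv2) and the standard library are available. Lean on these libraries where they do the work, as an engineer would, in place of code of your own. Each camera call takes 0.05 s, during which the arm holds its last target. There are 200 camera calls.

TASK

Turn the sample carousel, which has a black knob in its centre, until the vial with the orange cap stands in the middle of the open slot that faces the arm. Then lift that vial out and set it down gently, without dropping it, in the middle of the round white plate of the blue stirrer, keeping it upright all the way.

Things in the scene. Friction and masses are not known exactly. Their poses are not given: they have to be found in the camera images.
- vial_orange: Amber glass vial, ORANGE cap, about 45 g, 68 mm tall; body 28 mm dia. to 46 mm, cap 25 mm dia. from 50 to 68 mm up. Origin: centre of underside, z up. Stands loose (2 mm play) in one of 6 blue cups (40 mm dia., rim 20 mm above its underside) on a grey turntable, 95 mm from the axis; at first 45 to 75 degrees left or right of the slot, under the clear cover. Other vials: white, black, green caps.
- slot_spot (a point): Middle of the open slot, fixed on the white housing (260 mm square round the turntable axis): a vial's underside is here when its cup faces the arm; 54 mm above bench. x axis points level to the turntable axis, 95 mm away; z up. Rigid clear cover 76 to 80 mm above this point, 8 mm over the caps; its slot is 116 mm wide, from the front edge (35 mm before this point, open) to 35 mm past the axis.
- knob_grip (a point): Grip point on the black round knob, on the turntable's vertical axis, 164 mm above bench. Knob 36 mm dia., from 22 mm below to 16 mm above this point; it stands in the slot, the cover's top is 30 mm below this point. The turntable with its vials turns with the knob, either way, unsprung; light friction (0.05 N m) keeps it where left; stops 3.1 rad either way from the start. Site turns with it.
- plate_middle (a point): Middle of the top face of the stirrer's round white plate, 110 mm diameter, flat, 58 mm above the bench; blue stirrer housing 140 x 130 mm beneath it. z up. Fixed to the bench.

How it is judged (in metres and radians):
On the way:
1. the orange-capped vial, still standing in its cup, is in the middle of the slot (within 24 mm) and at rest (horizontal distance between vial_orange and slot_spot below 0.024 m and z of vial_orange in the frame of slot_spot below 0.008 m and linear speed of vial_orange below 0.03 m/s), for 0.3 s.
At the end, for the whole second after the job is handed in: The orange-capped vial stands upright (within 7 degrees) and at rest on the stirrer's white plate, its axis within 20 mm of the plate's middle, its underside on the plate (within 6 mm), released (horizontal distance between vial_orange and plate_middle below 0.02 m and z of vial_orange in the frame of plate_middle between -0.006 and 0.006 m and angle between vial_orange's own z axis and vertical below 0.12 rad and linear speed of vial_orange below 0.02 m/s and contact force between vial_orange and the fingers below 0.1 N); the robot touches nothing.
It fails at once if the orange-capped vial is tipped more than 40 degrees (angle between vial_orange's own z axis and vertical above 0.7 rad).
It fails at once if the orange-capped vial is let go more than 15 mm above the stirrer's plate (horizontal distance between vial_orange and plate_middle below 0.06 m and z of vial_orange in the frame of plate_middle above 0.015 m and contact force between vial_orange and the fingers below 0.05 N).
It also fails if it takes over 51 s, if anything falls off the work surface, if the arm or the gripper's body presses on something with over 40 N, if the wrist force passes 120 N, or if a joint passes its speed limit or range.

## Working session

There is one attempt and no reset: what is moved stays moved. The work goes in short steps, Python scripts to look and compute and a tool call to move; the robot and the scene stay as the last step left them, time stands still between calls to the robot, and variables do not carry over. Pictures are saved under pics/ and viewed, about 8 in all and at most 12, crops included, and the job is handed in when it is done.

Besides the shell and the picture viewer there is one more tool, called after "Call:" by a JSON object that holds its "name" and its "arguments". carry_out: Moves the arm, as the interface text tells. Shifts and turns lie within -1 to 1; 1 stands for 0.5 m of shift or 180 degrees of turn. Its arguments: {"type":"object","properties":{"grip":{"type":"array"},"linear":{"type":"array"},"turn":{"type":"array"}},"required":["grip","linear","turn"]}

```bash
mkdir -p pics; ls
python3 - <<'E'
from cell import env,cams
import cv2,numpy as np
print(env.state())
for n in("scene","top"):
    i=cams.camera_info(n);print(n,i); cv2.imwrite(f"pics/{n}0.png",cams.read_camera(n))
E
```

```text
pics
{'t': 0.0, 'joints': array([ 1.15038344e+00,  4.91591638e-01,  1.55945813e+00, -1.25144828e-05,
        1.09169237e+00, -1.05619115e-01]), 'qvel': array([ 1.00287774e-03, -1.12594646e-03, -5.70923534e-04,  2.25186206e-03,
       -6.08077346e-05,  2.64377420e-05]), 'tau': array([ 5.24803236e-04, -6.12646580e+01, -2.58162940e+01,  6.92342059e-02,
        4.83626628e-02, -9.22169784e-05]), 'eef_pos': array([193.40113362, 594.05667537, 206.93883457]), 'tcp_rot': array([-1.66676029,  1.56964679, -1.98154829]), 'ft_force': array([ 0.44815891,  1.12685063, -0.4111668 ]), 'moment': array([-0.01413996, -0.02026571, -0.05731672]), 'opening': 1.0013126452392789}
scene {'fx': 460.49896219567086, 'fy': 460.49896219567086, 'cx': 283.98357308578255, 'cy': 212.21707601164533, 'view': array([[ 8.49217400e-01,  5.28041689e-01, -1.33488171e-03,
        -5.12127422e+02],
       [ 4.19267890e-01, -6.75815586e-01, -6.06207662e-01,
        -1.16471134e+02],
       [-3.21005052e-01,  5.14242422e-01, -7.95305280e-01,
         1.15983220e+03],
       [ 0.00000000e+00,  0.00000000e+00,  0.00000000e+00,
         1.00000000e+00]])}
top {'fx': 462.2201342215326, 'fy': 462.2201342215326, 'cx': 283.6521710988721, 'cy': 204.7117006766018, 'view': array([[ 1.57597396e-02, -9.99823135e-01, -1.02630099e-02,
         4.47827441e+01],
       [-9.97918365e-01, -1.50861064e-02, -6.27004549e-02,
         5.85843116e+02],
       [ 6.25345365e-02,  1.12297889e-02, -9.97979621e-01,
         1.04113584e+03],
       [ 0.00000000e+00,  0.00000000e+00,  0.00000000e+00,
         1.00000000e+00]])}
```

View pics/scene0.png

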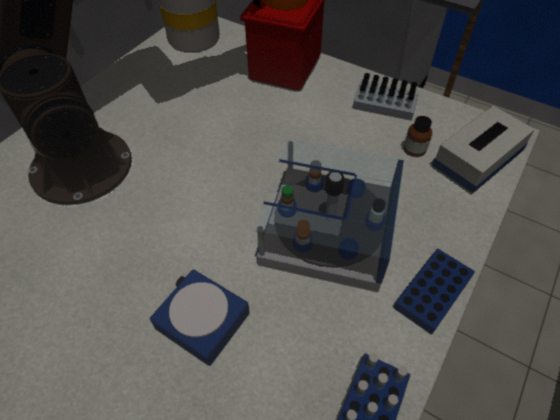

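View pics/top0.png

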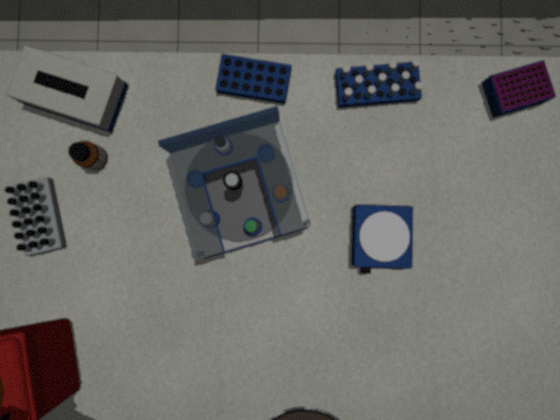

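The scene view shows the orange cap at about (303,230), the green cap at (287,192), the knob at (335,183) and the plate at (198,309). In the top view they are orange (280,191), green in the slot (251,227), knob (232,181) and plate (384,237). I'll zoom in next.

Run:
```python
import cv2,numpy as np
a=cv2.imread("pics/scene0.png")[135:285,250:410];b=cv2.imread("pics/top0.png")[100:265,155:315]
f=lambda im:cv2.convertScaleAbs(cv2.resize(im,(400,int(im.shape[0]*2.5)),interpolation=cv2.INTER_CUBIC),alpha=1.7)
a=f(a);b=f(b);h=max(len(a),len(b));p=lambda x:np.vstack([x,np.zeros((h-len(x),400,3),np.uint8)])
cv2.imwrite("pics/crop0.png",np.hstack([p(a),p(b)]))
```

```text
(no output)
```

View pics/crop0.png

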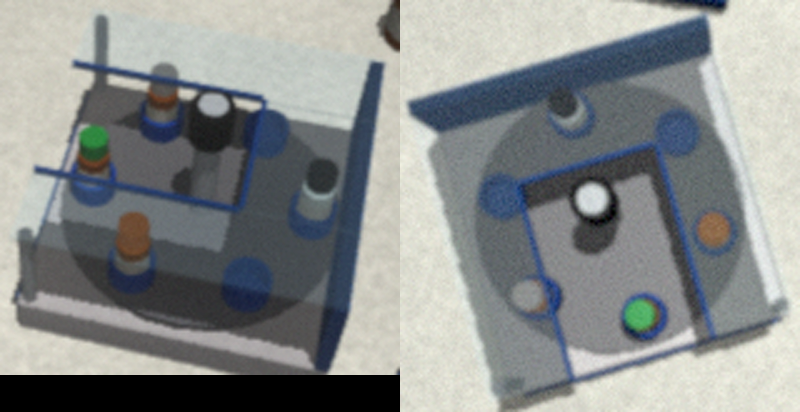

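The crop shows a white disc on top of the knob, the orange cap under the cover, the slot edges as blue lines, and green nearly in the slot. I'll triangulate these now.

```bash
cat > h.py <<'E'
import numpy as np,cv2
from cell import env,cams
I={n:cams.camera_info(n) for n in("scene","top")}
def ray(n,p):
    i=I[n];V=i["view"];R=V[:3,:3];d=R.T@np.array([(p[0]-i["cx"])/i["fx"],(p[1]-i["cy"])/i["fy"],1]);return -R.T@V[:3,3],d/np.linalg.norm(d)
def tri(ps,pt):
    o,d=ray("scene",ps);q,e=ray("top",pt)
    s,t=np.linalg.lstsq(np.stack([d,-e],1),q-o,rcond=None)[0]
    a,b=o+s*d,q+t*e;return (a+b)/2,np.linalg.norm(a-b)
def plane(n,p,z):
    o,d=ray(n,p);return o+d*(z-o[2])/d[2]
def proj(n,P):
    i=I[n];c=i["view"]@np.append(P,1);return np.array([i["fx"]*c[0]/c[2]+i["cx"],i["fy"]*c[1]/c[2]+i["cy"]])
def blob(im,box,f,near=None):
    x0,y0,x1,y1=box;c=cv2.cvtColor(im[y0:y1,x0:x1],cv2.COLOR_BGR2HSV).astype(int);m=f(c[...,0],c[...,1],c[...,2]).astype(np.uint8)
    n,l,s,ct=cv2.connectedComponentsWithStats(m)
    k=1+np.argmax(s[1:,4]);return ct[k]+[x0,y0],s[k]
def orange(h,s,v): return (h>5)&(h<16)&(s>110)&(v>75)
def green(h,s,v): return (h>45)&(h<75)&(s>120)
def white(h,s,v): return (s<60)&(v>115)
E
python3 - <<'E'
from h import *
S=cv2.imread("pics/scene0.png");T=cv2.imread("pics/top0.png")
for nm,f,bs,bt in(("knobtop",white,(322,165,348,187),(222,170,242,192)),("orange",orange,(290,215,318,242),(270,180,292,204)),("green",green,(275,180,300,205),(238,215,265,240)),("plate",white,(160,275,240,345),(350,205,415,270))):
    a,sa=blob(S,bs,f);b,sb=blob(T,bt,f);print(nm,a,sa,b,sb,tri(a,b))
for nm,a,b in(("BL",(354.8,174.2),(203.8,173.2)),("BR",(347.2,217.8),(257.8,158.8)),("FL",(280,160.6),(223.8,251.2)),("FR",(264.4,203),(279.8,234))):
    print(nm,tri(a,b),plane("top",b,134),plane("scene",a,134))
E
```

```text
knobtop [337.39506173 166.40740741] [ 0  0 26  5 81] [231.39534884 179.3255814 ] [ 5  5 10 10 86] (array([622.77796   , 153.05768527, 210.21719284]), np.float64(7.57040236373168))Traceback (most recent call last):
  File "<stdin>", line 4, in <module>
  File "h.py", line 17, in blob
    k=1+np.argmax(s[1:,4]);return ct[k]+[x0,y0],s[k]
        ~~~~~~~~~^^^^^^^^^
    return _wrapfunc(a, 'argmax', axis=axis, out=out, **kwds)
    return bound(*args, **kwds)
ValueError: attempt to get argmax of an empty sequence
```

```bash
sed -i 's/^def orange.*/def orange(h,s,v): return (h<16)\&(s>90)\&(v>60)/' h.py
python3 - <<'E'
from h import *
S=cv2.imread("pics/scene0.png");T=cv2.imread("pics/top0.png")
print(cv2.cvtColor(S[228:231,300:306],cv2.COLOR_BGR2HSV)[1],cv2.cvtColor(T[190:193,278:283],cv2.COLOR_BGR2HSV)[1])
for nm,f,bs,bt in(("knobtop",white,(326,171,346,183),(222,170,242,192)),("orange",orange,(290,215,318,240),(270,180,292,204)),("green",green,(275,180,300,205),(238,215,265,240)),("plate",white,(160,275,240,345),(350,205,415,270))):
  try:
    a,sa=blob(S,bs,f);b,sb=blob(T,bt,f);print(nm,a,sa,b,sb,tri(a,b))
  except ValueError: print(nm,'x')
for nm,a,b in(("BL",(354.8,174.2),(203.8,173.2)),("BR",(347.2,217.8),(257.8,158.8)),("FL",(280,160.6),(223.8,251.2)),("FR",(264.4,203),(279.8,234))):
    print(nm,tri(a,b),plane("top",b,134),plane("scene",a,134))
E
```

```text
[[ 13 125  61]
 [ 14 138  61]
 [ 13 127  66]
 [ 14 134  63]
 [ 13 138  63]
 [ 12 138  63]] [[ 15 118  80]
 [ 13 118  82]
 [ 15 129  79]
 [ 13 121  84]
 [ 15 109  91]]
knobtop [326. 172.] [0 1 1 1 1] [231.39534884 179.3255814 ] [ 5  5 10 10 86] (array([614.83531108, 148.25003078, 196.79182917]), np.float64(15.146295748691022))
orange [303.02325581 227.12403101] [  8   5  11  17 129] [279.8989899  191.35353535] [ 5  6 11 12 99] (array([608.00841578,  61.6326356 , 111.03815655]), np.float64(1.8937895588577531))
green [287.21052632 190.71578947] [ 7  6 11 12 95] [250.3        225.81111111] [ 8  5 11 12 90] (array([534.60888776, 121.75618166, 115.63092636]), np.float64(1.4246260329024214))
plate [198.02207131 308.83404075] [  10    8   57   53 2356] [384.33571065 235.87366276] [  10    6   50   50 1963] (array([ 517.83930002, -168.71284744,   55.45184808]), np.float64(0.9486060089541839))
BL (array([640.34341984, 217.23212155, 138.55113578]), np.float64(1.5914603220794517)) [640.24903745 217.6368349  134.        ] [639.58069791 221.76350096 134.        ]
BR (array([674.97029925, 109.26388101, 134.33681757]), np.float64(7.84766537727252)) [671.64537963 107.1795073  134.        ] [677.98986185 112.05280486 134.        ]
FL (array([482.68775713, 174.24109069, 130.41133953]), np.float64(3.646817088791729)) [481.3524185  172.67154193 134.        ] [485.97573306 172.48288745 134.        ]
FR (array([518.75570559,  60.03536497, 130.01790728]), np.float64(1.8145118806266327)) [518.03096217  59.41996699 134.        ] [521.33794605  58.0132432  134.        ]
```

Run:
```python
from h import *
S=cv2.imread("pics/scene0.png");T=cv2.imread("pics/top0.png")
g=lambda h,s,v:(s<70)&(v>85)
a,sa=blob(S,(325,171,346,184),g);b,sb=blob(T,(222,170,242,192),white);print(a,sa,b,tri(a,b),plane("top",b,180),plane("scene",a,180))
# wall/cup circles cross-check: orange, green cap in top view plane z=122
for nm,f,bt in(("o",orange,(270,180,292,204)),("g",green,(238,215,265,240))):
    b,_=blob(T,bt,f);print(nm,plane("top",b,120))
# disc plate from each
print(plane("top",(384.34,235.87),58),plane("scene",(198.02,308.83),58))
# orientation of tool
from scipy.spatial.transform import Rotation as R
st=env.state();print(R.from_euler('xyz',st['tcp_rot']).as_matrix(),st['eef_pos'],st['t'])
```

```text
[335.10810811 176.35135135] [ 5  2 11  8 74] [231.39534884 179.3255814 ] (array([623.39576411, 154.9382954 , 181.20501052]), np.float64(1.1027874908325672)) [623.0698005  154.78156026 180.        ] [623.40232609 156.31832    180.        ]
o [606.40596124  60.9137275  120.        ]
g [533.96018574 120.97845567 120.        ]
[ 517.49082383 -168.51109816   58.        ] [ 519.29940972 -169.18139996   58.        ]
[[-3.82868245e-04  3.09568102e-01  9.50877197e-01]
 [-9.03877876e-04  9.50876771e-01 -3.09568327e-01]
 [-9.99999518e-01 -9.78000743e-04 -8.42487623e-05]] [193.38757994 594.09354556 207.03218888] 0.1
```

Call:
{"name": "carry_out", "arguments": {"grip": [-1, -1, -1, -1, -1], "linear": [[-0.03, 0, 0], [-0.03, 0, 0], [-0.03, 0, 0], [-0.03, 0, 0], [-0.03, 0, 0]], "turn": [0.045, 0.045, 0.045, 0.045, 0.045]}}

```text
t: 0.6
eef_pos: [193.4, 594.1, 282.8]
tcp_rot: [-0.951, 1.57, -1.979]
ft_force: [-0.1, -0.2, -0.0]
opening: 1.001
```

Call:
{"name": "carry_out", "arguments": {"grip": [-1, -1, -1, -1, -1], "linear": [[0, 0, 0], [0, 0, 0], [0, 0, 0], [0, 0, 0], [0, 0, 0]], "turn": [0.045, 0.045, 0.045, 0.045, 0.045]}}

```text
t: 1.1
eef_pos: [193.4, 594.2, 282.2]
tcp_rot: [-0.217, 1.57, -1.952]
ft_force: [0.5, -0.3, 0.7]
opening: 1.001
```

```bash
cat > go.py <<'E'
import sys,numpy as np
from cell import env
from scipy.spatial.transform import Rotation as R
st=env.state();M=R.from_euler('xyz',st['tcp_rot']).as_matrix()
t=np.array(list(map(float,sys.argv[1:4])));d=t-st['eef_pos'];v=M.T@d/500
print(st['t'],st['eef_pos'].round(2),'dist',np.linalg.norm(d).round(1),'tool shift total',v.round(4),'yang',np.degrees(np.arctan2(M[1,1],M[0,1])).round(2),'tilt',M[2,0].round(5),'j',st['joints'].round(2),'open',st['opening'].round(3))
E
python3 go.py 623.3 155 283
```

```text
Traceback (most recent call last):
  File "go.py", line 6, in <module>
    print(st['t'],st['eef_pos'].round(2),'dist',np.linalg.norm(d).round(1),'tool shift total',v.round(4),'yang',np.degrees(np.arctan2(M[1,1],M[0,1])).round(2),'tilt',M[2,0].round(5),'j',st['joints'].round(2),'open',st['opening'].round(3))
                                                                                                                                                                                                                       ^^^^^^^^^^^^^^^^^^^
AttributeError: 'float' object has no attribute 'round'
```

```bash
sed -i "s/st\['opening'\].round(3)/round(st['opening'],3)/" go.py; python3 go.py 623.3 155 283
```

```text
1.1 [193.44 594.16 282.18] dist 614.5 tool shift total [-0.0013  0.9912  0.7266] yang -9.37 tilt -1.0 j [ 1.15  0.43  1.46 -0.    1.25  1.31] open 1.001
```

Call:
{"name": "carry_out", "arguments": {"grip": [-1, -1, -1, -1, -1], "linear": [[0, 0.066, 0.0484], [0, 0.066, 0.0484], [0, 0.066, 0.0484], [0, 0.066, 0.0484], [0, 0.066, 0.0484]], "turn": [0, 0, 0, 0, 0]}}

```text
t: 1.6
eef_pos: [338.3, 447.5, 282.4]
tcp_rot: [-0.662, 1.57, -2.39]
ft_force: [1.2, 1.7, -1.4]
opening: 1.0
```

Call:
{"name": "carry_out", "arguments": {"grip": [-1, -1, -1, -1, -1], "linear": [[0, 0.066, 0.0484], [0, 0.066, 0.0484], [0, 0.066, 0.0484], [0, 0.066, 0.0484], [0, 0.066, 0.0484]], "turn": [0, 0, 0, 0, 0]}}

```text
t: 2.1
eef_pos: [482.3, 302.0, 282.4]
tcp_rot: [-1.189, 1.57, -2.917]
ft_force: [-0.0, 0.1, -0.7]
opening: 1.001
```

Call:
{"name": "carry_out", "arguments": {"grip": [-1, -1, -1, -1, -1], "linear": [[0, 0.066, 0.0484], [0, 0.066, 0.0484], [0, 0.066, 0.0484], [0, 0.066, 0.0484], [0, 0.066, 0.0484]], "turn": [0, 0, 0, 0, 0]}}

```text
t: 2.6
eef_pos: [626.2, 156.6, 282.2]
tcp_rot: [-1.39, 1.57, -3.119]
ft_force: [0.3, 0.5, 0.8]
opening: 0.998
```

Call:
{"name": "carry_out", "arguments": {"grip": [-1, -1], "linear": [[0, 0, 0], [0, 0, 0]], "turn": [0, 0]}}

```text
t: 2.8
eef_pos: [625.4, 157.4, 281.7]
tcp_rot: [-1.406, 1.569, -3.137]
ft_force: [-0.9, 0.0, -0.8]
opening: 1.003
```

```bash
python3 go.py 623.3 155 159
```

```text
2.8 [625.44 157.35 281.71] dist 122.8 tool shift total [ 0.2454 -0.0031  0.0053] yang -9.13 tilt -1.0 j [0.14 0.46 1.41 0.   1.28 0.3 ] open 1.003
```

Call:
{"name": "carry_out", "arguments": {"grip": [-1, -1, -1, -1, -1], "linear": [[0.04, -0.0031, 0.0053], [0.06, 0, 0], [0.06, 0, 0], [0.06, 0, 0], [0.025, 0, 0]], "turn": [0, 0, 0, 0, 0]}}

```text
t: 3.3
eef_pos: [621.6, 156.7, 157.7]
tcp_rot: [-1.32, 1.567, -3.048]
ft_force: [-0.2, -0.4, 0.2]
opening: 1.001
```

Call:
{"name": "carry_out", "arguments": {"grip": [-1, 0.3, 0.3, 0.3, 0.3], "linear": [[0, 0, 0], [0, 0, 0], [0, 0, 0], [0, 0, 0], [0, 0, 0]], "turn": [0, 0, 0, 0, 0]}}

```text
t: 3.8
eef_pos: [623.6, 155.7, 160.9]
tcp_rot: [1.972, 1.57, 0.244]
ft_force: [-0.1, 0.0, -0.1]
opening: 0.722
```

```bash
python3 go.py 623.3 155 159
python3 - <<'E'
from h import *
a=cams.read_camera("scene")[100:300,220:420];b=cams.read_camera("top")[80:280,150:350]
cv2.imwrite("pics/k1.png",cv2.convertScaleAbs(cv2.resize(np.hstack([a,b]),None,fx=2,fy=2,interpolation=cv2.INTER_CUBIC),alpha=1.6))
E
```

```text
3.8 [623.61 155.74 160.88] dist 2.0 tool shift total [ 0.0038 -0.0004  0.0016] yang -9.04 tilt -1.0 j [0.14 0.56 1.56 0.   1.01 0.3 ] open 0.722
```

View pics/k1.png

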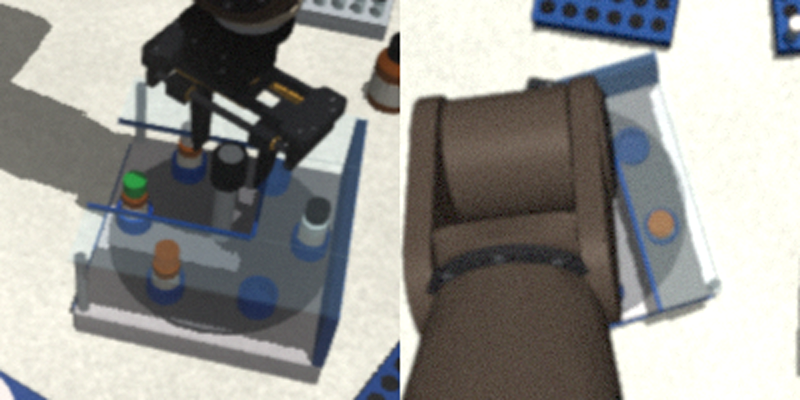

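The picture shows the fingers on either side of the knob, finger tips at about (195,150) and (262,185) with the knob between them at (230,165). Closing now.

Call:
{"name": "carry_out", "arguments": {"grip": [1, 1, 1, 1, 1], "linear": [[0, 0, 0], [0, 0, 0], [0, 0, 0], [0, 0, 0], [0, 0, 0]], "turn": [0, 0, 0, 0, 0]}}

```text
t: 4.4
eef_pos: [622.9, 155.7, 160.0]
tcp_rot: [-1.45, 1.57, 3.105]
ft_force: [-3.9, 0.7, 1.3]
opening: 0.37
```

Call:
{"name": "carry_out", "arguments": {"grip": [1, 1, 1, 1, 1], "linear": [[0, 0, 0], [0, 0, 0], [0, 0, 0], [0, 0, 0], [0, 0, 0]], "turn": [0, 0, 0, 0, 0]}}

```text
t: 4.9
eef_pos: [622.9, 155.7, 160.0]
tcp_rot: [-1.447, 1.57, 3.108]
ft_force: [-5.4, 0.3, 3.0]
opening: 0.37
```

Call:
{"name": "carry_out", "arguments": {"grip": [1, 1, 1, 1, 1], "linear": [[0, 0, 0], [0, 0, 0], [0, 0, 0], [0, 0, 0], [0, 0, 0]], "turn": [0.015, 0.02, 0.025, 0.025, 0.025]}}

```text
t: 5.4
eef_pos: [623.0, 155.7, 160.0]
tcp_rot: [-1.047, 1.57, -3.124]
ft_force: [-4.7, 0.3, 2.4]
opening: 0.37
```

Call:
{"name": "carry_out", "arguments": {"grip": [1, 1, 1, 1, 1], "linear": [[0, 0, 0], [0, 0, 0], [0, 0, 0], [0, 0, 0], [0, 0, 0]], "turn": [0.025, 0.025, 0.025, 0.025, 0.025]}}

```text
t: 5.9
eef_pos: [623.1, 155.7, 160.0]
tcp_rot: [-0.578, 1.57, -3.048]
ft_force: [-4.6, -0.5, 2.4]
opening: 0.368
```

Call:
{"name": "carry_out", "arguments": {"grip": [1, 1, 1, 1, 1], "linear": [[0, 0, 0], [0, 0, 0], [0, 0, 0], [0, 0, 0], [0, 0, 0]], "turn": [0.025, 0.025, 0.025, 0.025, 0.018]}}

```text
t: 6.4
eef_pos: [623.2, 155.5, 160.0]
tcp_rot: [0.035, 1.57, -2.805]
ft_force: [-4.6, -0.5, 2.1]
opening: 0.372
```

Call:
{"name": "carry_out", "arguments": {"grip": [1, 1, 1], "linear": [[0, 0, 0], [0, 0, 0], [0, 0, 0]], "turn": [0, 0, 0]}}

```text
t: 6.7
eef_pos: [623.2, 155.5, 160.0]
tcp_rot: [-0.042, 1.57, -2.877]
ft_force: [-5.0, -1.3, 2.2]
opening: 0.37
```

```bash
python3 go.py 623.3 155 159
python3 - <<'E'
from h import *
S=cams.read_camera("scene");cv2.imwrite("pics/s2.png",S)
a=S[100:300,220:420];cv2.imwrite("pics/k2.png",cv2.convertScaleAbs(cv2.resize(a,None,fx=2.5,fy=2.5,interpolation=cv2.INTER_CUBIC),alpha=1.6))
print(proj("scene",[532.5,127.2,122]))
c,s=blob(S,(270,165,315,225),lambda h,s,v:(h<16)&(s>150)&(v>90));print(c,s,plane("scene",c,113))
E
```

```text
6.7 [623.18 155.53 159.97] dist 1.1 tool shift total [0.0019 0.0011 0.0001] yang -72.48 tilt -1.0 j [ 0.14  0.56  1.57 -0.    1.01  1.41] open 0.37
[287.39175039 186.65796861]
[286.44 188.94] [12 21 11  7 50] [530.10323835 127.36591024 113.        ]
```

View pics/k2.png

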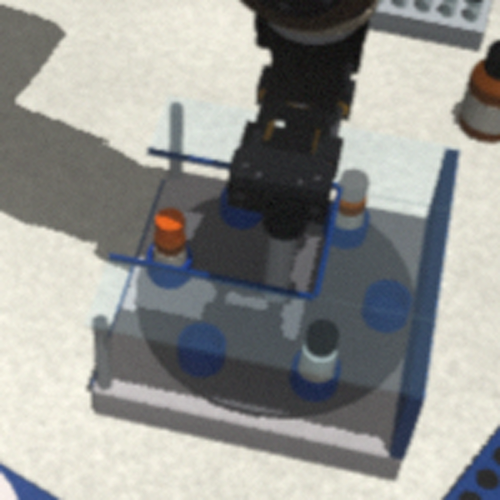

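The orange cap is now in the slot at crop (171,225). I'll release the knob, lift, and swing aside for a two-view measurement.

Call:
{"name": "carry_out", "arguments": {"grip": [-0.3, -0.3, -0.3, -0.3, -0.3], "linear": [[0, 0, 0], [0, 0, 0], [0, 0, 0], [-0.02, 0, 0], [-0.06, 0, 0]], "turn": [0, 0, 0, 0, 0]}}

```text
t: 7.25
eef_pos: [622.6, 155.5, 198.7]
tcp_rot: [-0.184, 1.567, -3.021]
ft_force: [0.4, 0.0, -0.4]
opening: 0.645
```

Call:
{"name": "carry_out", "arguments": {"grip": [-0.3, -0.3, -0.3, -0.3, -0.3], "linear": [[-0.08, 0, 0], [-0.06, 0, 0], [0, 0.066, 0.042], [0, 0.066, 0.042], [0, 0.066, 0.042]], "turn": [0, 0, 0, 0, 0]}}

```text
t: 7.75
eef_pos: [592.6, 41.4, 271.1]
tcp_rot: [2.804, 1.569, -0.033]
ft_force: [-0.2, -0.5, -0.2]
opening: 0.652
```

Call:
{"name": "carry_out", "arguments": {"grip": [-0.3, -0.3, -0.3, -0.3, -0.3], "linear": [[0, 0.066, 0.042], [0, 0.066, 0.042], [0, 0.066, 0.042], [0, 0.066, 0.042], [0, 0.066, 0.042]], "turn": [0, 0, 0, 0, 0]}}

```text
t: 8.25
eef_pos: [541.7, -148.0, 271.0]
tcp_rot: [2.513, 1.569, -0.324]
ft_force: [0.2, -0.2, -0.0]
opening: 0.652
```

Run:
```python
from h import *
S=cams.read_camera("scene");T=cams.read_camera("top");cv2.imwrite("pics/s3.png",S);cv2.imwrite("pics/t3.png",T)
a=S[130:290,240:400];b=T[90:290,150:350]
z=lambda x:cv2.convertScaleAbs(cv2.resize(x,(400,400),interpolation=cv2.INTER_CUBIC),alpha=1.6)
cv2.imwrite("pics/k3.png",np.hstack([z(a),z(b)]))
o=lambda h,s,v:(h<16)&(s>150)&(v>85)
c,s=blob(S,(270,165,315,225),o);d,u=blob(T,(225,200,275,250),o);print(c,s,d,u,tri(c,d),plane("top",d,122))
```

```text
[287.87394958 189.56302521] [ 13  18  11  16 119] [248.39047619 226.81904762] [ 18  21  12  12 105] (array([532.91508371, 126.15391729, 113.78778686]), np.float64(2.490911097668803)) [531.78887572 124.7149018  122.        ]
```

View pics/k3.png

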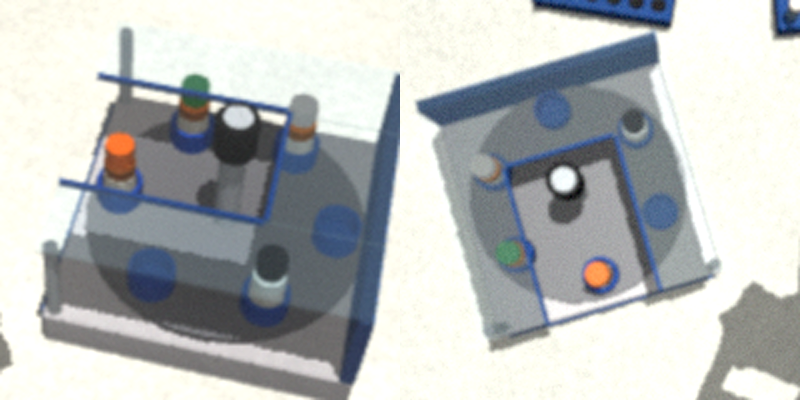

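Orange stands centred in the slot at (532.9,126.2), cap middle at z = 114. That agrees with the expected cap height and the slot spot, so I'll go over it.

```bash
python3 go.py 532.7 126 260
```

```text
8.35 [ 541.38 -150.14  270.85] dist 276.5 tool shift total [ 0.0211 -0.5327 -0.1469] yang -72.78 tilt -1.0 j [-0.39  0.34  1.63 -0.    1.17  0.88] open 0.647
```

Call:
{"name": "carry_out", "arguments": {"grip": [-0.3, -0.3, -0.3, -0.3, -0.3], "linear": [[0.005, -0.067, -0.0184], [0.005, -0.067, -0.0184], [0.005, -0.067, -0.0184], [0.005, -0.067, -0.0184], [0, -0.067, -0.0184]], "turn": [0, 0, 0, 0, 0]}}

```text
t: 8.85
eef_pos: [535.7, 29.0, 260.5]
tcp_rot: [3.079, 1.57, 0.242]
ft_force: [-0.1, -0.6, 0.5]
opening: 0.65
```

Call:
{"name": "carry_out", "arguments": {"grip": [-0.3, -0.3, -0.3, -0.3, -0.3], "linear": [[0, -0.067, -0.0184], [0, -0.067, -0.0184], [0, -0.0637, -0.0183], [0, 0, 0], [0, 0, 0]], "turn": [0, 0, 0, 0, 0]}}

```text
t: 9.35
eef_pos: [532.5, 130.5, 260.5]
tcp_rot: [2.873, 1.57, 0.037]
ft_force: [0.4, -0.2, -0.2]
opening: 0.645
```

```bash
python3 go.py 532.7 126 94
```

```text
9.35 [532.48 130.5  260.5 ] dist 166.6 tool shift total [0.333  0.0087 0.0025] yang -72.45 tilt -1.0 j [ 0.12  0.33  1.68 -0.    1.13  1.38] open 0.645
```

Call:
{"name": "carry_out", "arguments": {"grip": [-0.3, -0.3, -0.3, -0.3, -0.3], "linear": [[0.06, 0.008, 0.0025], [0.06, 0, 0], [0.06, 0, 0], [0.04, 0, 0], [0, 0, 0]], "turn": [0, 0, 0, 0, 0]}}

```text
t: 9.85
eef_pos: [531.7, 124.4, 148.1]
tcp_rot: [-0.194, 1.567, -3.033]
ft_force: [-0.4, 0.1, -1.2]
opening: 0.647
```

```bash
python3 go.py 532.7 126 94
```

```text
9.85 [531.67 124.39 148.08] dist 54.1 tool shift total [ 0.1082 -0.0024 -0.0034] yang -72.65 tilt -0.99999 j [ 0.11  0.45  1.82 -0.    0.88  1.38] open 0.647
```

Call:
{"name": "carry_out", "arguments": {"grip": [-0.3, -0.3, -0.3, -0.3, -0.3], "linear": [[0, -0.001, -0.001], [0.03, 0, 0], [0.03, 0, 0], [0, 0, 0], [0, 0, 0]], "turn": [0, 0, 0, 0, 0]}}

```text
t: 10.35
eef_pos: [533.5, 126.0, 121.3]
tcp_rot: [3.018, 1.569, 0.181]
ft_force: [0.7, 0.3, -0.2]
opening: 0.648
```

```bash
python3 go.py 532.7 126 94
```

```text
10.35 [533.55 126.02 121.35] dist 27.4 tool shift total [ 0.0547 -0.0005  0.0017] yang -72.59 tilt -1.0 j [0.11 0.49 1.84 0.   0.81 1.38] open 0.648
```

Call:
{"name": "carry_out", "arguments": {"grip": [-0.3, -0.3, -0.3, -0.3, 1], "linear": [[0.02, 0, 0.001], [0.02, 0, 0], [0.0145, 0, 0], [0, 0, 0], [0, 0, 0]], "turn": [0, 0, 0, 0, 0]}}

```text
t: 10.85
eef_pos: [532.4, 126.0, 92.6]
tcp_rot: [-0.385, 1.57, 3.061]
ft_force: [0.0, 0.6, -0.2]
opening: 0.611
```

Call:
{"name": "carry_out", "arguments": {"grip": [1, 1, 1, 1, 1], "linear": [[0, 0, 0], [0, 0, 0], [0, 0, 0], [0, 0, 0], [0, 0, 0]], "turn": [0, 0, 0, 0, 0]}}

```text
t: 11.35
eef_pos: [532.5, 126.0, 93.0]
tcp_rot: [-3.085, 1.57, 0.361]
ft_force: [-0.8, -1.0, 2.0]
opening: 0.254
```

Call:
{"name": "carry_out", "arguments": {"grip": [1, 1, 1, 1, 1], "linear": [[0, 0, 0], [0, 0, 0], [0, 0, 0], [0, 0, 0], [0, 0, 0]], "turn": [0, 0, 0, 0, 0]}}

```text
t: 11.85
eef_pos: [532.6, 126.0, 93.0]
tcp_rot: [-3.131, 1.57, 0.314]
ft_force: [-1.0, 1.7, 5.6]
opening: 0.254
```

The opening of 0.254 (24 mm) suggests the pads hold the cap diameter rather than the 28 mm body, so I'll look before lifting.

Run:
```python
from h import *
S=cams.read_camera("scene");cv2.imwrite("pics/s4.png",S)
cv2.imwrite("pics/k4.png",cv2.convertScaleAbs(cv2.resize(S[120:260,230:370],None,fx=4,fy=4,interpolation=cv2.INTER_CUBIC),alpha=1.8))
print((proj("scene",[532.6,126,79])-[230,120])*4,(proj("scene",[532.6,126,98])-[230,120])*4); print(env.state()['moment'])
```

```text
[228.19200559 320.13866119] [228.33395804 297.64003224]
[-0.09549297  0.27487108  0.03106581]
```

View pics/k4.png

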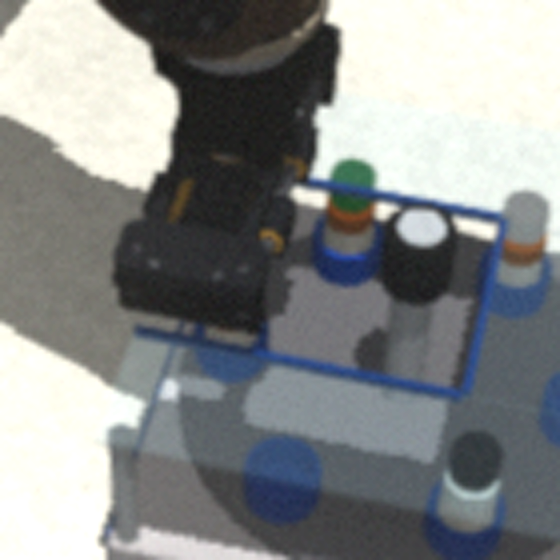

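The vial is hidden behind the gripper, with only its cup visible at (230,355). I'll lift a little, slowly, and watch the grip.

Call:
{"name": "carry_out", "arguments": {"grip": [1, 1, 1, 1, 1], "linear": [[-0.01, 0, 0], [-0.015, 0, 0], [-0.02, 0, 0], [-0.03, 0, 0], [-0.03, 0, 0]], "turn": [0, 0, 0, 0, 0]}}

```text
t: 12.4
eef_pos: [532.4, 125.9, 146.4]
tcp_rot: [-2.651, 1.571, 0.795]
ft_force: [-0.5, -0.1, -0.5]
opening: 0.257
```

Call:
{"name": "carry_out", "arguments": {"grip": [1, 1, 1, 1, 1], "linear": [[-0.04, 0, 0], [-0.04, 0, 0], [-0.03, 0, 0], [-0.01, 0, 0], [0, 0, 0]], "turn": [0, 0, 0, 0, 0]}}

```text
t: 12.9
eef_pos: [532.5, 125.9, 206.1]
tcp_rot: [3.001, 1.569, 0.164]
ft_force: [-1.3, 0.2, -0.9]
opening: 0.256
```

```bash
python3 go.py 518 -168.7 200
python3 - <<'E'
from h import *
S=cams.read_camera("scene");cv2.imwrite("pics/s5.png",S)
p=env.state()['eef_pos'];c=proj("scene",p);x,y=int(c[0]),int(c[1]);print(c)
x0=x-60;y0=max(y-60,0)
print("ref",4*(proj("scene",p+[0,0,5])-[x0,y0]),"under",4*(proj("scene",p-[0,0,39])-[x0,y0]))
cv2.imwrite("pics/k5.png",cv2.convertScaleAbs(cv2.resize(S[y0:y0+140,x0:x0+140],None,fx=4,fy=4,interpolation=cv2.INTER_CUBIC),alpha=1.8))
E
```

```text
12.9 [532.52 125.95 206.07] dist 295.1 tool shift total [0.012  0.5536 0.2042] yang -72.58 tilt -1.0 j [0.11 0.38 1.75 0.   1.01 1.38] open 0.256
[287.14150776 159.03026759]
ref [240.60882515 232.86863244] under [240.24491291 294.54185294]
```

View pics/k5.png

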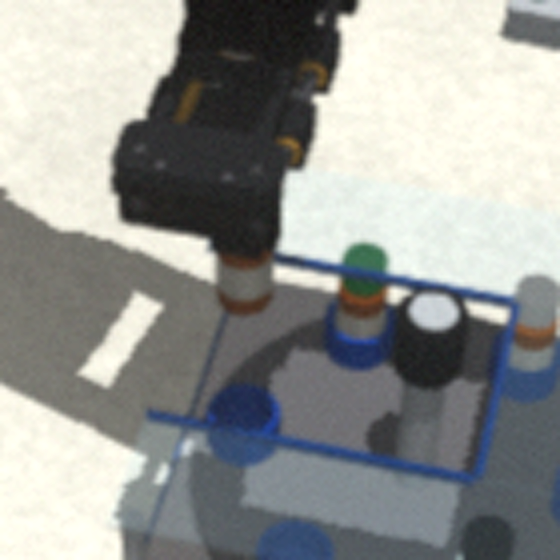

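The vial hangs upright with the cup empty. Its lower edge is at row 310, where a vial underside 39 mm below the TCP should appear. Carrying it to the plate.

Call:
{"name": "carry_out", "arguments": {"grip": [1, 1, 1, 1, 1], "linear": [[0, 0.03, 0.011], [0, 0.045, 0.017], [0, 0.06, 0.022], [0, 0.06, 0.022], [0, 0.06, 0.022]], "turn": [0, 0, 0, 0, 0]}}

```text
t: 13.45
eef_pos: [525.1, -11.6, 204.5]
tcp_rot: [-0.422, 1.569, 3.023]
ft_force: [0.7, 0.1, -0.3]
opening: 0.255
```

Call:
{"name": "carry_out", "arguments": {"grip": [1, 1, 1, 1, 1], "linear": [[0, 0.06, 0.022], [0, 0.06, 0.022], [0, 0.06, 0.022], [0, 0.06, 0.022], [0, 0.04, 0.015]], "turn": [0, 0, 0, 0, 0]}}

```text
t: 13.95
eef_pos: [517.6, -161.3, 204.4]
tcp_rot: [-0.574, 1.569, 2.87]
ft_force: [-0.3, 0.1, -0.7]
opening: 0.256
```

Call:
{"name": "carry_out", "arguments": {"grip": [1, 1, 1], "linear": [[0, 0.018, 0.008], [0, 0, 0], [0, 0, 0]], "turn": [0, 0, 0]}}

```text
t: 14.25
eef_pos: [517.1, -168.1, 204.9]
tcp_rot: [-1.014, 1.57, 2.432]
ft_force: [0.3, -1.2, -0.4]
opening: 0.253
```

```bash
python3 go.py 517 -169 105
python3 - <<'E'
from h import *
S=cams.read_camera("scene");cv2.imwrite("pics/s6.png",S)
p=env.state()['eef_pos'];x0,y0=130,200
print("under",4*(proj("scene",p-[0,0,39])-[x0,y0]),'platemid',4*(np.array([198.02,308.83])-[x0,y0]))
cv2.imwrite("pics/k6.png",cv2.convertScaleAbs(cv2.resize(S[y0:y0+150,x0:x0+140],None,fx=4,fy=4,interpolation=cv2.INTER_CUBIC),alpha=1.8))
E
```

```text
14.25 [ 517.13 -168.1   204.92] dist 99.9 tool shift total [0.1998 0.0018 0.0007] yang -72.58 tilt -1.0 j [-0.44  0.38  1.76  0.    1.    0.83] open 0.253
under [231.9339608  317.60855809] platemid [272.08 435.32]
```

View pics/k6.png

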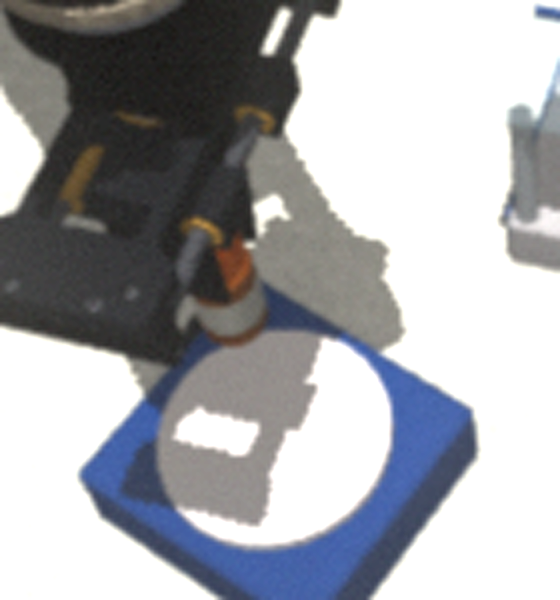

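The vial is held above the plate, but in the picture its axis leans less than verticals should there. I'll measure its tilt before lowering.

Run:
```python
from h import *
S=cv2.imread("pics/s6.png");p=env.state()['eef_pos'];x0,y0=130,200
th=np.linspace(0,2*np.pi,73)
for h in(0,15,30,46,50,68):
    r=14 if h<=46 else 12.5
    c=p-[0,0,39]+[0,0,h]
    q=np.array([4*(proj("scene",c+[r*np.cos(t),r*np.sin(t),0])-[x0,y0]) for t in th]);print(h,'L',q[q[:,0].argmin()].round(),'R',q[q[:,0].argmax()].round(),'bot',q[q[:,1].argmax()].round())
c=cv2.convertScaleAbs(S[255:292,170:205],alpha=1.8)
cv2.imwrite("pics/k7.png",cv2.resize(c,None,fx=15,fy=15,interpolation=cv2.INTER_CUBIC))
```

```text
0 L [198. 322.] R [265. 313.] bot [227. 347.]
15 L [192. 304.] R [260. 296.] bot [220. 330.]
30 L [185. 286.] R [254. 277.] bot [214. 312.]
46 L [178. 266.] R [248. 257.] bot [207. 292.]
50 L [179. 260.] R [243. 252.] bot [206. 284.]
68 L [171. 236.] R [235. 229.] bot [197. 260.]
```

View pics/k7.png

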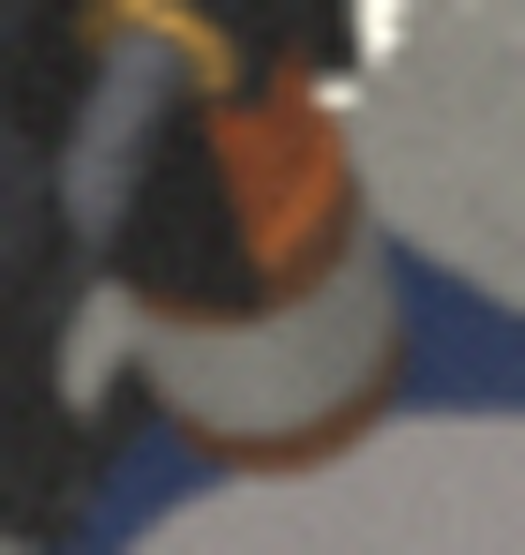

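The silhouette agrees with expectation: body lower right at (268,312) against (265,313), bottom at row 345 against 347. So the height is right, the lean is at most about 4° and the offset about 3 mm. Lowering now.

Call:
{"name": "carry_out", "arguments": {"grip": [1, 1, 1, 1, 1], "linear": [[0.04, 0, 0], [0.05, 0, 0], [0.05, 0, 0], [0.03, 0, 0], [0.015, 0, 0]], "turn": [0, 0, 0, 0, 0]}}

```text
t: 14.8
eef_pos: [517.1, -167.3, 111.5]
tcp_rot: [-0.825, 1.569, 2.622]
ft_force: [0.6, 0.2, 0.8]
opening: 0.253
```

Call:
{"name": "carry_out", "arguments": {"grip": [1, 1, 1], "linear": [[0.01, 0, 0], [0, 0, 0], [0, 0, 0]], "turn": [0, 0, 0]}}

```text
t: 15.1
eef_pos: [517.7, -168.5, 108.4]
tcp_rot: [2.527, 1.57, -0.31]
ft_force: [0.2, -1.1, 0.2]
opening: 0.256
```

```bash
python3 go.py 517 -169 98; python3 -c "
from cell import env;print(env.state()['ft_force'])"
```

```text
15.1 [ 517.74 -168.46  108.39] dist 10.4 tool shift total [0.0208 0.0006 0.0017] yang -72.56 tilt -1.0 j [-0.44  0.5   1.86  0.    0.78  0.83] open 0.256
[ 0.16940119 -1.07122418  0.20275694]
```

Next, about 9 mm down to TCP 99, then 1 mm steps while watching the force.

Call:
{"name": "carry_out", "arguments": {"grip": [1, 1, 1, 1, 1], "linear": [[0.01, 0, 0], [0.008, 0, 0], [0, 0, 0], [0, 0, 0], [0, 0, 0]], "turn": [0, 0, 0, 0, 0]}}

```text
t: 15.6
eef_pos: [517.5, -168.6, 98.9]
tcp_rot: [3.134, 1.571, 0.297]
ft_force: [-0.2, -0.2, -0.7]
opening: 0.257
```

Call:
{"name": "carry_out", "arguments": {"grip": [1, 1, 1], "linear": [[0.002, 0, 0], [0, 0, 0], [0, 0, 0]], "turn": [0, 0, 0]}}

```text
t: 15.9
eef_pos: [517.4, -168.6, 97.8]
tcp_rot: [-2.285, 1.571, 1.16]
ft_force: [-0.4, 0.5, -0.8]
opening: 0.258
```

Call:
{"name": "carry_out", "arguments": {"grip": [1, 1, 1], "linear": [[0.002, 0, 0], [0, 0, 0], [0, 0, 0]], "turn": [0, 0, 0]}}

```text
t: 16.2
eef_pos: [517.6, -168.6, 97.0]
tcp_rot: [2.632, 1.57, -0.206]
ft_force: [-1.0, 0.4, 4.2]
opening: 0.257
```

Contact shows as 4.2 N at TCP 97.0, just as predicted. Releasing.

Call:
{"name": "carry_out", "arguments": {"grip": [0.4, 0.2, 0, -0.2, -0.3], "linear": [[0, 0, 0], [0, 0, 0], [0, 0, 0], [0, 0, 0], [0, 0, 0]], "turn": [0, 0, 0, 0, 0]}}

```text
t: 16.7
eef_pos: [517.3, -168.5, 96.5]
tcp_rot: [-0.905, 1.57, 2.54]
ft_force: [-0.5, -0.6, 0.3]
opening: 0.578
```

Call:
{"name": "carry_out", "arguments": {"grip": [-0.3, -0.3, -0.3, -0.3, -0.3], "linear": [[0, 0, 0], [0, 0, 0], [-0.01, 0, 0], [-0.02, 0, 0], [-0.04, 0, 0]], "turn": [0, 0, 0, 0, 0]}}

```text
t: 17.2
eef_pos: [517.0, -168.4, 131.9]
tcp_rot: [-0.787, 1.569, 2.659]
ft_force: [-0.0, 0.5, 0.4]
opening: 0.645
```

Call:
{"name": "carry_out", "arguments": {"grip": [-0.3, -0.3, -0.3, -0.3, -0.3], "linear": [[-0.06, 0, 0], [-0.06, 0, 0], [-0.06, 0, 0], [0, 0.06, 0], [0, 0.06, 0]], "turn": [0, 0, 0, 0, 0]}}

```text
t: 17.7
eef_pos: [535.9, -226.2, 224.3]
tcp_rot: [2.363, 1.567, -0.473]
ft_force: [-0.1, 0.5, 0.9]
opening: 0.649
```

Call:
{"name": "carry_out", "arguments": {"grip": [-0.3, -0.3, -0.3, -0.3, -0.3], "linear": [[0, 0.06, 0], [0, 0.06, 0], [0, 0.06, 0], [0, 0.05, 0], [0, 0, 0]], "turn": [0, 0, 0, 0, 0]}}

```text
t: 18.2
eef_pos: [570.0, -338.0, 222.1]
tcp_rot: [1.981, 1.57, -0.859]
ft_force: [0.1, 0.5, -0.2]
opening: 0.649
```

Run:
```python
from h import *
S=cams.read_camera("scene");T=cams.read_camera("top");cv2.imwrite("pics/s8.png",S);cv2.imwrite("pics/t8.png",T)
a=S[240:370,140:270];b=T[180:300,320:440]
z=lambda x:cv2.convertScaleAbs(cv2.resize(x,(400,400),interpolation=cv2.INTER_CUBIC),alpha=1.6)
cv2.imwrite("pics/k8.png",np.hstack([z(a),z(b)]))
o=lambda h,s,v:(h<16)&(s>150)&(v>85)
c,s=blob(S,(160,260,230,340),o);d,u=blob(T,(350,200,415,270),o);print(c,s,d,u,tri(c,d),plane("top",d,126))
```

```text
[192.72463768 291.97101449] [ 27  26  13  13 138] [389.96666667 235.98888889] [35 31 11 11 90] (array([ 517.57045358, -167.16987411,  120.16045649]), np.float64(0.16046248796861556)) [ 517.51783105 -165.94631634  126.        ]
```

View pics/k8.png

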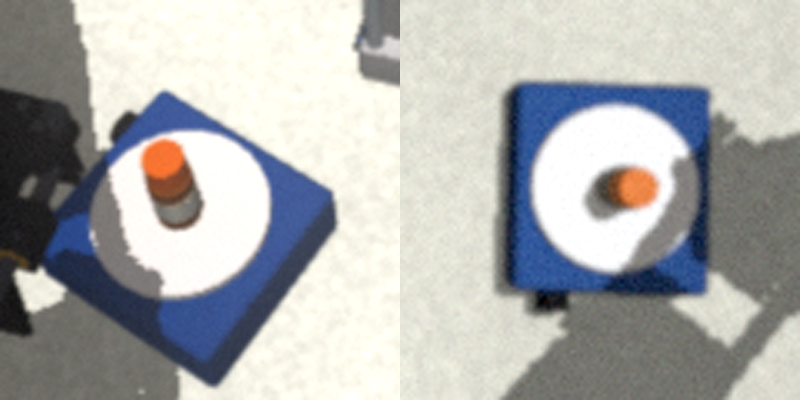

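The vial stands upright near the plate's middle: its cap middle is at (517.6,−167.2,120), against a plate middle of (517.8,−168.7). The arm is clear, so I'll hand in.

```bash
python3 -c "
from cell import env;print(env.state()['t'],env.state()['ft_force']);print(env.job_done())"
```

```text
18.3 [-0.15669146  1.10740606 -0.28729534]
the job is handed in; nothing more can be done
None
```

I turned the carousel about 63.5° by its knob until the orange-capped vial stood in the slot. I then lifted it out, set it on the stirrer's plate and handed the job in at 18.3 s. The hand-in reports no verdict.

**Slot:** two views put the vial at (532.9, 126.2) mm, about 1 mm from my computed slot middle.

**Set-down:** it touched at about 4 N, at the predicted height, before I opened the fingers.

**Final check:** two views put the cap at (517.6, −167.2, 120) mm, about 1.5 mm from the measured plate middle (517.8, −168.7). The vial looked upright, and the arm was well clear.

**What disagreed:**
- The gripper read 24 mm on the vial, not the 28 mm of its body, so the pads seem to have held the cap.
- The vial leaned up to about 4° in the grip before I set it down.
- Two views put the plate 2.5 mm lower than stated (55.5 against 58 mm), but the contact height agreed with 58 mm.

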